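# Lay the armed shaft in the vees and turn its arm to the index

## Task

Take the shaft that carries a pointed arm out of the crate, leaving the plain shaft in there, and lay it in the two vees of the blue stand, collars outside the vees and the arm at the same end as the stand's small index pointer. Let go of it so that it rests in the vees, then turn it there until its arm points the same way as the index pointer, as closely as you can. Do not shift the index; leave the shaft resting fully down in both vees on its own.

Things in the scene. Friction and masses are not known exactly. Their poses are not given: they have to be found in the camera images.
- shaft_mid (a point): middle of the axis of the loose steel shaft with the arm, in the crate, arm tipped towards the robot, 7 degrees below level. Round bar 26 mm thick, 220 mm long, along y from -110 to +110 mm; about 0.5 kg, balanced within 10 mm of here, bare from y = -62 to +62 mm. Dark collars, 36 mm diameter, at y = -84 to -62 and 62 to 106 mm. Axes: y along the shaft to the arm's end, z along the arm
- pointer_grip (a point): a point on the arm's centre line, 62 mm out from the shaft's axis, at y = +98 mm of the shaft. The arm is a flat bar rising from the collar along the shaft's z, 16 mm wide (along x), 14 mm thick (along y), its pointed tip 88 mm from the shaft's axis. Same axes as shaft_mid
- vee_mid (a point): on the stand, where shaft_mid is when the shaft is fully down in both vees: 110 mm above the bench, half-way between the vees. Axes: y along the lying shaft, towards the index end; z up; x away from the robot
- stand: fixed blue stand, origin on the bench below vee_mid, same axes. Two 90-degree vees open upwards, 20 mm thick, at y = -42 and +42 mm; cheeks end 3 mm above the shaft's axis. 64 mm are clear between them; 10 mm end play each way before a collar meets a vee. Foot 16 mm thick, 130 mm wide, from y = -80 to 175 mm. The shaft keeps any angle it is left at, held by friction in the vees
- index_pivot (a point): pivot of the index pointer, in line with the lying shaft's axis, 160 mm from vee_mid along y, on the inner face of a 56 mm wide upright, whose round head ends 28 mm above the axis. Axes turn with the index: z along the pointer (the way the arm must point), y along the shaft's axis. The pointer: steel bar 14 mm wide, 65 mm long, 7 mm proud towards the vees; a hard knock shifts it
- index_tip (a point): the free end of the index pointer, 65 mm from its pivot along the pointer; same axes as index_pivot
- index (a joint): the angle at which the index is set, rad: 0 straight up, positive leaning away from the robot (towards the stand's +x). It is set beforehand between -0.2 and 0.7 and must be left
- plain_mid (a point): the middle of the plain shaft's axis, which also lies in the crate, farther from the robot: the same bar and collars, but no arm; leave it in the crate
- crate: fixed open plywood crate, 330 mm (x) by 280 mm (y) by 50 mm high, walls and floor 6 mm; origin under its centre. Besides the shafts it holds a flat bar, a brass coupling and a stub of bar, all lower than 50 mm
Things that resemble listed ones, but are neither listed nor needed, are in the scene too. Leave any purple look-alike of the part that bears shaft_mid alone.

How it is judged:
By the outcome, as a careful person would: the job done as asked, in the order asked, and still so for the second after the job is handed in, with the robot touching nothing.
It also fails if it takes over 67 s, if anything falls off the work surface, if the arm or the gripper's body presses on something with over 40 N, if the wrist force passes 120 N, or if a joint passes its speed limit or range.

## Robot

A 6-joint arm with a two-finger parallel gripper is mounted at the origin on the work surface. World frame = base frame: x ahead of the robot, y to its left, z up, the work surface at z = 0. Lengths are in m, angles in degrees, forces in N, time in s.
With the tool pointing down it reaches from about 0.3 to 0.85 m from the base axis. Payload 5.4 kg.
Tool frame: the origin (TCP) lies on the mounting face of the last link; the fingertips stand 173 mm ahead of it and the grasp point (between the pads) lies 155 mm ahead of it; z points along the fingers, y is the line along which they close (so a half turn about z gives the same grasp; the last joint's range is limited). The gripper opens to 85 mm and grips with 20 to 120 N. Pads are 22 mm wide; open, the fingers measure 114 mm over their backs; the gripper's body (76 mm by 85 mm) begins 54 mm behind the grasp point. The pads swing forward as they close: fully open they stand 13 mm farther back than shut.
Start: joints at [-12.038, 9.076, 91.501, -0, 79.423, -12.038], TCP at [0.575, -0, 0.405] pointing down, gripper open.
Joint ranges: [-166.64, 166.64], [-54.1, 131.32], [10.49, 154.53], [-73.88, 253.88], [9.74, 151.15], [-171.62, 171.62]. Speed limits (degrees/s): [147.25, 147.25, 180, 180, 180, 180].

## Interface

Orientations are given as [roll, pitch, yaw] about the fixed x, y, z axes, in that order (R = Rz(yaw) Ry(pitch) Rx(roll)).
In Python, from workcell import state, get_image, get_calibration, finish_job, recognise, silhouettes gives the robot as it stands.
- The arm moves only by the tool carry_out, never from a script. Its argument "rows" is a list of rows, each an object of numbers: "x", "y", "z": the shift along the world's x, y, z in cm; "ax", "ay", "az": the turn, a rotation vector about the world's x, y, z in units of 6 degrees (1.0 is 6 degrees). In form: [{"x": .., "y": .., "z": .., "ax": .., "ay": .., "az": ..}, ...]. A call has 1 to 12 rows; each row is the pose to reach, as a shift and turn from the pose commanded when the call began; what a row does not reach only later rows make up. A row lasts 1/12 s, in which the tool goes at most 41.7 mm and 7.16 degrees, less where a joint would pass 70% of its speed; a pose out of reach is approached as far as the arm can. A call with a gripper value outside its range is refused whole. "claw" is the opening, from 0 (shut) to 1 (fully open), set as the call begins (left out, the last holds). The fingers move at their own pace and stop on an object; "force" is the grip in N (left out, the last holds). Time passes only in rows, so rows that repeat a pose let the fingers close. It gives the time, the measured TCP pose, the force, the opening and the grip force at its end, in the units of the state.
- state(): the state, without advancing time (a new reading comes with each control period).
- get_image(name): name is "scene" or "side" or "wrist"; returns the picture (420x560x3 uint8, red, green, blue); there is no depth.
- get_calibration(name): a dict with "intrinsics" (3x3 intrinsics, pixels), "distortion" ([k1, k2, p1, p2, k3] as OpenCV has them; the pictures are not rectified), "eye" and "orientation" of the camera in the world. Camera axes: x right, y down, z forward; pixel columns grow to the right and rows downward; lengths in m; the calibration is good to about 2 mm. A picture is of the moment at which its call begins: read the wrist's pose just before it. get_calibration takes no time and is no camera call; for the wrist camera it gives the pose at the moment of the call.
- finish_job(): hands the job in; it is judged then, once.
Trained networks look in the newest picture that a camera, given by its name, has taken for a name from the list of things; names that differ only in an ending like _2 or _b are one class to them, and where a whole thing is asked for, a point or a joint stands for the part that bears it (a point fixed in the world has none). Each returns a list of dicts, best first, with "conf" (0 to 1); they miss things now and then, are a little off and sometimes report something else, mostly with a low value. They report only what shows in the picture. A call takes as long as a camera call. They do not tell look-alikes from the thing itself.
- recognise(camera, thing): "extent" ([left, top, width, height] in pixels, round what is visible of it).
- silhouettes(camera, thing): "pixels" (420x560 bool, what is visible of it) and "extent" ([left, top, width, height] in pixels, round what is visible of it).
The state is a dict: "clock": time; "joints": joint angles; "joint_velocities": joint speeds; "tau": joint torques, N m; "tcp_pos": TCP position; "ee_rot": TCP orientation; "contact_force": force on the tool from outside, world axes, zero at the start; "ft_torque": the same for the moment, N m; "opening": finger opening in m; "grip_force": force on a finger pad.
Only numpy, scipy, OpenCV 4.12 (cv2) and the standard library are available. Lean on these libraries where they do the work, as an engineer would, in place of code of your own. Each camera call takes 0.05 s, during which the arm holds its last target. There are 200 camera calls.

## Working session

There is one attempt and no reset: what is moved stays moved. The work goes in short steps, Python scripts to look and compute and a tool call to move; the robot and the scene stay as the last step left them, time stands still between calls to the robot, and variables do not carry over. Pictures are saved under pics/ and viewed, at most 10 in all, crops included, and the job is handed in when it is done.

Besides the shell and the picture viewer there is one more tool, called after "Call:" as name(argument=value, ...) on one line, values as JSON. carry_out: Moves the arm, as the interface text tells. Its arguments: {"type":"object","properties":{"rows":{"type":"array","items":{"type":"object","properties":{"x":{"type":"number"},"y":{"type":"number"},"z":{"type":"number"},"ax":{"type":"number"},"ay":{"type":"number"},"az":{"type":"number"}}}},"claw":{"type":"number"},"force":{"type":"number"}},"required":["rows"]}

```bash
mkdir -p pics; ls; cat > h.py <<'E'
import numpy as np,cv2
from workcell import *
from scipy.spatial.transform import Rotation as R
def cal(n):
    c=get_calibration(n);K=np.array(c['intrinsics'],float);D=np.array(c['distortion'],float);e=np.array(c['eye'],float);o=np.array(c['orientation'],float)
    Rm=o if o.shape==(3,3) else R.from_euler('xyz',o,degrees=True).as_matrix()
    return K,D,e,Rm
def ray(c,px):
    K,D,e,Rm=c
    p=cv2.undistortPoints(np.array(px,float).reshape(-1,1,2),K,D).reshape(-1,2)
    d=np.c_[p,np.ones(len(p))]@Rm.T
    return e,d/np.linalg.norm(d,axis=1)[:,None]
def atz(c,px,z):
    e,d=ray(c,px);return e+d*((z-e[2])/d[:,2])[:,None]
def proj(c,P):
    K,D,e,Rm=c
    r=cv2.Rodrigues(Rm.T)[0];return cv2.projectPoints(np.array(P,float).reshape(-1,1,3),r,-Rm.T@e,K,D)[0].reshape(-1,2)
E
python3 - <<'E'
from h import *
ims=[]
for n in['scene','side','wrist']:
    im=get_image(n);cv2.imwrite(f'pics/{n}0.png',im[:,:,::-1])
    print(n,get_calibration(n))
    for t in['shaft_mid','stand','index','crate','plain_mid']:
        print(t,[(np.round(r['extent']),round(r['conf'],2)) for r in recognise(n,t)])
print(state())
E
```

```text
pics
scene {'intrinsics': array([[392.34441112,   0.        , 279.77092816],
       [  0.        , 392.34441112, 200.49552317],
       [  0.        ,   0.        ,   1.        ]]), 'distortion': array([-0.09847862,  0.        ,  0.        ,  0.        ,  0.        ]), 'eye': array([1.08993648, 0.65200878, 0.85102788]), 'orientation': array([-130.65253912,    1.05257298,  130.84401254])}
shaft_mid [(array([388., 197.,  37.,  48.]), 0.91), (array([279., 241.,  74.,  56.]), 0.65)]
stand [(array([181., 168.,  80.,  54.]), 0.62)]
index []
crate [(array([232., 205., 156., 132.]), 0.78)]
plain_mid [(array([245., 258.,  60.,  60.]), 0.92)]
side {'intrinsics': array([[504.24069435,   0.        , 279.80852745],
       [  0.        , 504.24069435, 213.44126563],
       [  0.        ,   0.        ,   1.        ]]), 'distortion': array([-0.1466745,  0.       ,  0.       ,  0.       ,  0.       ]), 'eye': array([ 0.36735915, -0.74996967,  1.07483165]), 'orientation': array([-138.52382637,    0.92962116,   -4.82143395])}
shaft_mid [(array([286., 163.,  36.,  62.]), 0.85), (array([159., 168.,  71., 
[... 886 characters left out ...]
9)]
{'clock': 0.9, 'joints': array([-1.20397104e+01,  9.07494731e+00,  9.15000759e+01, -8.42863150e-04,
        7.94237584e+01, -1.20376322e+01]), 'joint_velocities': array([-0.07707018,  0.10547431,  0.02862221,  0.06998709, -0.03769017,
       -0.09625261]), 'tau': array([ 3.29018731e-04, -3.96002913e+01, -3.31706321e+01, -2.74570057e-04,
        5.43066290e-04, -1.37093195e-06]), 'tcp_pos': array([ 5.74988424e-01, -3.93640635e-05,  4.04717295e-01]), 'ee_rot': array([1.79998981e+02, 1.06443195e-03, 8.99980765e+01]), 'contact_force': array([ 0.92799894,  0.08270635, -0.30021182]), 'ft_torque': array([-0.01116917,  0.00837005,  0.04690601]), 'grip_force': 0.0, 'opening': 0.08545134135138123}
```

```bash
python3 -c "
import cv2,numpy as np
a=[cv2.imread(f'pics/{n}0.png') for n in('scene','side','wrist')]
cv2.imwrite('pics/m0.png',np.vstack([np.hstack([cv2.resize(a[0],(400,300)),cv2.resize(a[1],(400,300))]),np.hstack([cv2.resize(a[2],(400,300)),np.zeros((300,400,3),np.uint8)])]))"
```

```text
(no output)
```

View pics/m0.png

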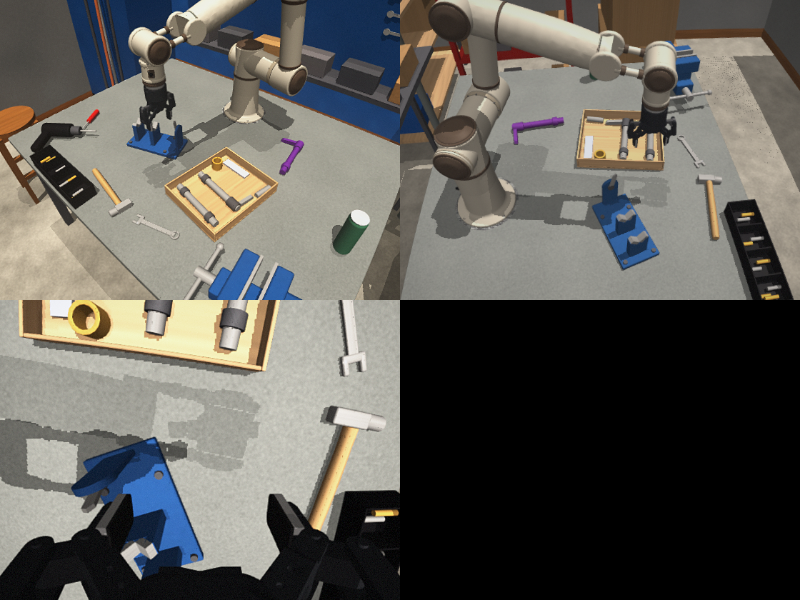

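The side view shows the crate at about (310,195) with two shafts, the stand at (317,310), and a purple look-alike at (195,180), outside the crate.

```bash
python3 - <<'E'
from h import *
a=cv2.imread('pics/side0.png');b=cv2.imread('pics/scene0.png')
A=cv2.resize(a[145:245,240:380],(800//2*1,286),interpolation=3)
B=cv2.resize(b[200:340,225:395],(400,329),interpolation=3)
C=cv2.resize(a[240:385,260:375],(400,504),interpolation=3)
o=np.zeros((600,800,3),np.uint8);o[:286,:400]=A;o[:504,400:]=C;o[286:600,:400]=B[:314];cv2.imwrite('pics/m1.png',o)
s=cal('side');c=cal('scene')
print(atz(s,[[305,195],[350,206],[310,195],[303,250]],0.02), atz(c,[[316,269],[275,288],[310,270]],0.02))
E
```

```text
[[0.50697632 0.24433947 0.02      ]
 [0.62870543 0.18921365 0.02      ]
 [0.5213256  0.24291759 0.02      ]
 [0.47850848 0.04715142 0.02      ]] [[0.52035186 0.26898506 0.02      ]
 [0.63897391 0.22560892 0.02      ]
 [0.53347416 0.25862726 0.02      ]]
```

View pics/m1.png

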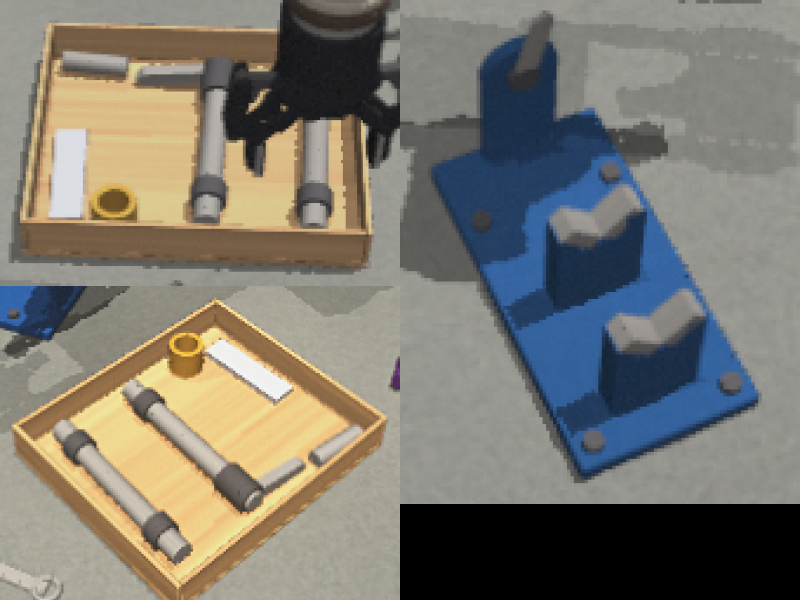

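The crate holds three candidates in the side view:
- Steel shaft with an arm pointing towards the robot, around (311,195). This is the one meant.
- Plain shaft with two collars, around (350,205).
- Purple one, outside the crate.

The crop confirms the armed shaft. Next I go above the crate for a close look.

Call:
carry_out(rows=[{"x": -0.5, "y": 3}, {"x": -1, "y": 6}, {"x": -2, "y": 9}, {"x": -3, "y": 13}, {"x": -3, "y": 16}, {"x": -3, "y": 19}, {"x": -3, "y": 20}, {"x": -3, "y": 20}, {"x": -3, "y": 20}], claw=1)

```text
validation failed for argument at $.ro...
```

```bash
python3 - <<'E'
from h import *
for n in['wrist','side','scene']:
    im=get_image(n);cv2.imwrite(f'pics/{n}1.png',im[:,:,::-1])
    np.savez(f'cal_{n}1.npz',*cal(n))
    for t in['shaft_mid','stand','index','pointer_grip','index_tip','plain_mid']:
        r=silhouettes(n,t)
        print(n,t,[(np.round(q['extent']),round(q['conf'],2)) for q in r])
        if r:np.save(f'm_{n}_{t}.npy',np.array([q['pixels'] for q in r]))
a=[cv2.imread(f'pics/{n}1.png') for n in('wrist','side')]
o=np.zeros((600,800,3),np.uint8);o[:300,:400]=cv2.resize(a[0],(400,300));o[:,400:]=cv2.resize(a[1][225:385,265:372],(400,600),interpolation=3)
c=cv2.imread('pics/scene1.png');o[300:,:400]=cv2.resize(c[150:240,160:280],(400,300),interpolation=3)
cv2.imwrite('pics/m2.png',o);print(state()['tcp_pos'],state()['ee_rot'])
E
```

```text
wrist shaft_mid [(array([200.,   0.,  41.,  48.]), 0.61)]
wrist stand [(array([ 97., 193., 192., 200.]), 0.84), (array([203.,   0.,  39.,  48.]), 0.56)]
wrist index [(array([112., 266.,  33.,  31.]), 0.85), (array([308.,   0.,  40.,  72.]), 0.73)]
wrist pointer_grip [(array([201.,   0.,  41.,  54.]), 0.98)]
wrist index_tip [(array([110., 262.,  36.,  34.]), 0.62)]
wrist plain_mid [(array([308.,   0.,  40.,  74.]), 0.74)]
side shaft_mid [(array([159., 167.,  71.,  36.]), 0.64), (array([290., 162.,  33.,  60.]), 0.59)]
side stand [(array([269., 242.,  95., 135.]), 0.96)]
side index [(array([269., 246.,  94., 135.]), 0.64), (array([290., 242.,  14.,  24.]), 0.56)]
side pointer_grip [(array([290., 164.,  30.,  61.]), 0.89), (array([158., 165.,  68.,  36.]), 0.74)]
side index_tip [(array([289., 243.,  16.,  20.]), 0.7)]
side plain_mid [(array([342., 185.,  10.,  40.]), 0.58)]
scene shaft_mid [(array([392., 196.,  34.,  46.]), 0.93), (array([278., 239.,  75.,  59.]), 0.82)]
scene stand [(array([181., 169.,  84.,  53.]), 0.77)]
scene index [(array([242., 172.,   7.,   8.]), 0.45)]
scene pointer_grip [(array([278., 238.,  75.,  61.]), 0.84)]
scene index_tip [(array([277., 238.,  77.,  62.]), 0.46)]
scene plain_mid [(array([250., 257.,  54.,  61.]), 0.86)]
[ 5.74994577e-01 -3.05542644e-06  4.04695496e-01] [-1.79998989e+02  8.39555219e-05  9.00024718e+01]
```

View pics/m2.png

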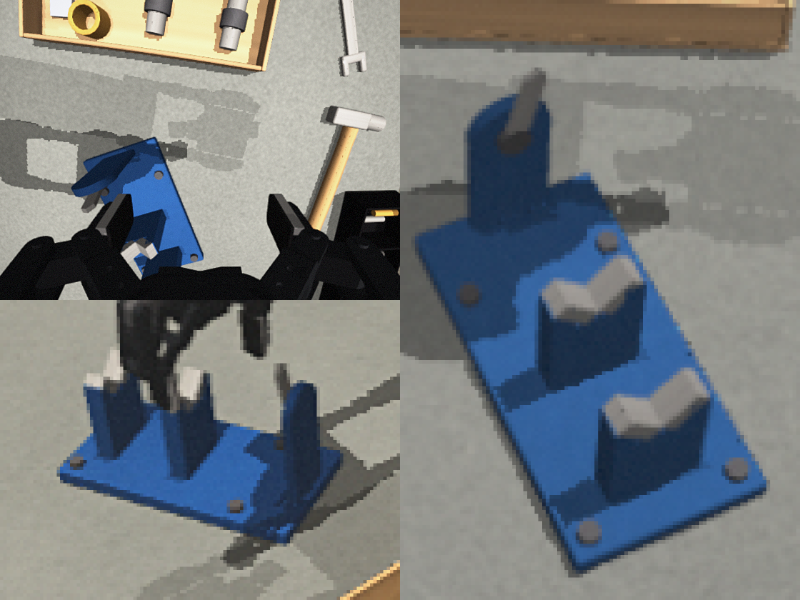

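The move was refused, so the view is unchanged. The stand is fully visible in the side view and the index pointer leans slightly to +x. I'll retry with every field filled in.

Call:
carry_out(rows=[{"x": -0.5, "y": 3, "z": 0, "ax": 0, "ay": 0, "az": 0}, {"x": -1, "y": 6, "z": 0, "ax": 0, "ay": 0, "az": 0}, {"x": -2, "y": 9, "z": 0, "ax": 0, "ay": 0, "az": 0}, {"x": -3, "y": 13, "z": 0, "ax": 0, "ay": 0, "az": 0}, {"x": -3, "y": 16, "z": 0, "ax": 0, "ay": 0, "az": 0}, {"x": -3, "y": 19, "z": 0, "ax": 0, "ay": 0, "az": 0}, {"x": -3, "y": 20, "z": 0, "ax": 0, "ay": 0, "az": 0}, {"x": -3, "y": 20, "z": 0, "ax": 0, "ay": 0, "az": 0}], claw=1, force=40)

```text
clock: 2.62
tcp_pos: [0.5446, 0.202, 0.4046]
ee_rot: [-180.0, -0.0, 90.2]
contact_force: [0.1, 0.4, -0.5]
opening: 0.0853
grip_force: 0.0
```

```bash
cat >> h.py <<'E'
from scipy.optimize import least_squares
def stand_T(p):  # x,y,yaw(rad): stand x axis = (cos,sin)
    c,s=np.cos(p[2]),np.sin(p[2]);return np.array([[c,-s,0],[s,c,0],[0,0,1]]),np.array([p[0],p[1],0])
E
python3 - <<'E'
from h import *
s=cal('side')
px=np.array([[366,487],[176,568],[16,238],[188,175]],float);px=np.c_[265+px[:,0]/3.738,225+px[:,1]/3.75]
M=np.array([[.065,-.08,.016],[-.065,-.08,.016],[-.065,.175,.016],[.065,.175,.016]])
w=lambda p:M@stand_T(p)[0].T+stand_T(p)[1]
f=lambda p:(proj(s,w(p))-px).ravel()
r=least_squares(f,[.52,-.05,.3]);print(r.x,np.degrees(r.x[2]),r.fun)
Rm,t=stand_T(r.x)
# index angle from tip & pivot on plane y=153
P0=Rm@[0,.153,.110]+t; print('vee',Rm@[0,0,.11]+t,'pivot',P0,proj(s,P0[None]))
tip=[[265+137/3.738,225+73/3.75]];e,d=ray(s,tip);n=Rm@[0,1,0]
X=e+d[0]*((P0-e)@n/(d[0]@n));l=Rm.T@(X-P0);print('tip local',l,np.degrees(np.arctan2(l[0],l[2])),np.hypot(l[0],l[2]))
for n in['wrist','side','scene']:
    im=get_image(n);cv2.imwrite(f'pics/{n}2.png',im[:,:,::-1])
c=cal('wrist')
for t in['shaft_mid','pointer_grip','plain_mid']:
    get_image('wrist')
    q=silhouettes('wrist',t)
    print(t,[(np.round(a['extent']),round(a['conf'],2)) for a in q])
    if q: np.save(f'w_{t}.npy',q[0]['pixels'])
a=cv2.imread('pics/wrist2.png');cv2.imwrite('pics/m3.png',cv2.resize(a,(800,600)))
E
```

```text
[ 0.49574378 -0.20600899  0.31454404] 18.022046070233937 [ 0.81284962  0.31027082 -0.27786787  0.53304048 -0.90825963 -0.42349265
  0.34703122 -0.7747109 ]
vee [ 0.49574378 -0.20600899  0.11      ] pivot [ 0.44840819 -0.06051555  0.11      ] [[296.18980345 264.05814742]]
tip local [1.28158679e-02 1.97056366e-16 6.81908569e-02] 10.644070774830132 0.06938472046694887
shaft_mid [(array([ 0.,  1., 31., 29.]), 0.83), (array([199.,  16., 108., 225.]), 0.7)]
pointer_grip [(array([ 0.,  1., 34., 26.]), 0.75), (array([200.,  14., 106., 233.]), 0.64)]
plain_mid [(array([328.,  50.,  77., 207.]), 0.59)]
```

View pics/m3.png

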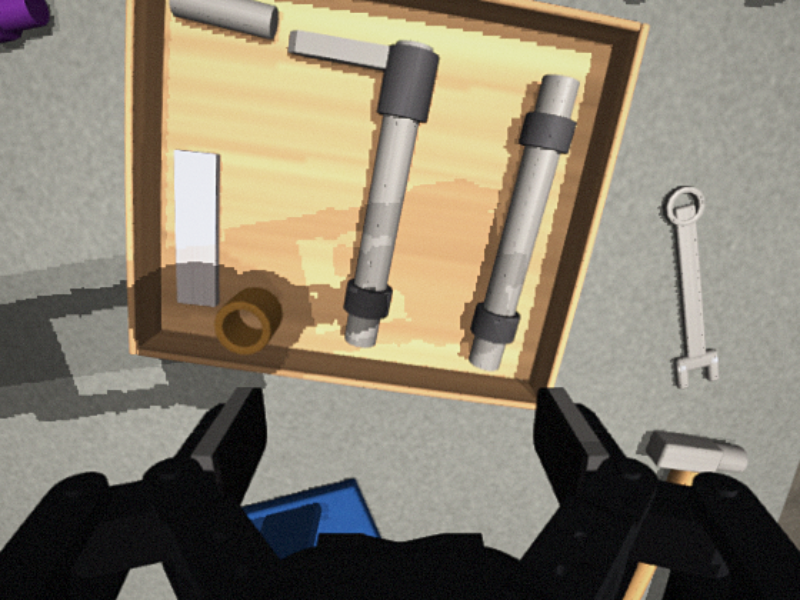

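Wrist view (2x pixel/1.43): the armed shaft runs from (413,45) to (362,338) with its arm tip at (292,43). The plain shaft to the right, (560,80) to (486,362), stays.

```bash
python3 - <<'E'
from h import *
c=cal('wrist');k=1/1.42857
# bar centre samples (axis)
P=atz(c,np.array([[403,122],[391,180],[379,240],[371,282]])*k,.0255)
print(P)
# collar edges (on top, z ~ .042) long collar lower edge, short collar upper / lower edge, far end of bar
E=atz(c,np.array([[403,120],[370,283],[367,316]])*k,.035)
tip=atz(c,np.array([[292,43]])*k,.014)
d=P[0]-P[-1];d/=np.linalg.norm(d);print('dir',d,'yaw',np.degrees(np.arctan2(-d[0],d[1])))
m=P.mean(0);m=m+d*0
for e,y in zip(E,[.062,-.062,-.084]): print('mid est',m+d*((e-m)@d-y))
print('arm y',(tip[0]-m)@d, 'dist', np.cross(d,tip[0]-m))
print(state()['tcp_pos'],state()['ee_rot'])
E
```

```text
[[0.54804842 0.29413502 0.0255    ]
 [0.53941698 0.25448938 0.0255    ]
 [0.53015559 0.21078094 0.0255    ]
 [0.52353478 0.17823607 0.0255    ]]
dir [0.20693078 0.97835559 0.        ] yaw -11.942548517589094
mid est [0.53525522 0.23425094 0.0255    ]
mid est [0.53662049 0.24070584 0.0255    ]
mid est [0.53575048 0.23659248 0.0255    ]
arm y 0.09769074795695037 dist [-0.01125109  0.0023797   0.08638727]
[0.54517723 0.19915843 0.40470618] [-1.79999968e+02  6.75385654e-03  8.99290979e+01]
```

Call:
carry_out(rows=[{"x": -0.4, "y": 2, "z": -3, "ax": 0, "ay": 0, "az": -0.8}, {"x": -0.9, "y": 3.7, "z": -6, "ax": 0, "ay": 0, "az": -1.6}, {"x": -0.9, "y": 3.7, "z": -9, "ax": 0, "ay": 0, "az": -2}, {"x": -0.9, "y": 3.7, "z": -12, "ax": 0, "ay": 0, "az": -2}, {"x": -0.9, "y": 3.7, "z": -15, "ax": 0, "ay": 0, "az": -2}, {"x": -0.9, "y": 3.7, "z": -17.5, "ax": 0, "ay": 0, "az": -2}, {"x": -0.9, "y": 3.7, "z": -19.5, "ax": 0, "ay": 0, "az": -2}, {"x": -0.9, "y": 3.7, "z": -21, "ax": 0, "ay": 0, "az": -2}, {"x": -0.9, "y": 3.7, "z": -21.8, "ax": 0, "ay": 0, "az": -2}, {"x": -0.9, "y": 3.7, "z": -22, "ax": 0, "ay": 0, "az": -2}, {"x": -0.9, "y": 3.7, "z": -22, "ax": 0, "ay": 0, "az": -2}], claw=1, force=60)

```text
clock: 3.98
tcp_pos: [0.5361, 0.2368, 0.1847]
ee_rot: [-180.0, 0.0, 78.0]
contact_force: [0.1, 0.1, 0.1]
opening: 0.0854
grip_force: 0.0
```

Call:
carry_out(rows=[{"x": 0, "y": 0, "z": 0, "ax": 0, "ay": 0, "az": 0}, {"x": 0, "y": 0, "z": 0, "ax": 0, "ay": 0, "az": 0}, {"x": 0, "y": 0, "z": 0, "ax": 0, "ay": 0, "az": 0}, {"x": 0, "y": 0, "z": 0, "ax": 0, "ay": 0, "az": 0}, {"x": 0, "y": 0, "z": 0, "ax": 0, "ay": 0, "az": 0}, {"x": 0, "y": 0, "z": 0, "ax": 0, "ay": 0, "az": 0}, {"x": 0, "y": 0, "z": 0, "ax": 0, "ay": 0, "az": 0}, {"x": 0, "y": 0, "z": 0, "ax": 0, "ay": 0, "az": 0}], claw=0, force=60)

```text
clock: 4.65
tcp_pos: [0.536, 0.2371, 0.1853]
ee_rot: [-180.0, 0.0, 78.0]
contact_force: [-3.2, -0.9, 5.5]
opening: 0.024
grip_force: 58.8
```

Call:
carry_out(rows=[{"x": 0, "y": 0, "z": 1.5, "ax": 0, "ay": 0, "az": 0}, {"x": 0, "y": 0, "z": 4, "ax": 0, "ay": 0, "az": 0}, {"x": 0, "y": 0, "z": 7, "ax": 0, "ay": 0, "az": 0}, {"x": 0, "y": 0, "z": 10.5, "ax": 0, "ay": 0, "az": 0}, {"x": 0, "y": -1, "z": 14, "ax": 0, "ay": 0, "az": 0}, {"x": 0, "y": -3, "z": 17, "ax": 0, "ay": 0, "az": 0.5}, {"x": 0, "y": -6, "z": 19, "ax": 0, "ay": 0, "az": 1}, {"x": 0, "y": -9, "z": 20, "ax": 0, "ay": 0, "az": 1.5}, {"x": -0.5, "y": -12, "z": 20, "ax": 0, "ay": 0, "az": 2}, {"x": -1, "y": -15, "z": 20, "ax": 0, "ay": 0, "az": 2.5}, {"x": -1.5, "y": -18, "z": 20, "ax": 0, "ay": 0, "az": 3}, {"x": -2, "y": -21, "z": 20, "ax": 0, "ay": 0, "az": 3.5}])

```text
clock: 5.65
tcp_pos: [0.515, 0.0257, 0.3831]
ee_rot: [-179.9, -0.0, 99.2]
contact_force: [1.3, 0.1, -5.7]
opening: 0.0238
grip_force: 59.9
```

Call:
carry_out(rows=[{"x": -0.2, "y": -3, "z": 0, "ax": 0, "ay": 0, "az": 0.4}, {"x": -0.4, "y": -6, "z": 0, "ax": 0, "ay": 0, "az": 0.8}, {"x": -0.7, "y": -9, "z": 0, "ax": 0, "ay": 0, "az": 1.2}, {"x": -1, "y": -12, "z": 0, "ax": 0, "ay": 0, "az": 1.5}, {"x": -1.4, "y": -15, "z": 0, "ax": 0, "ay": 0, "az": 1.5}, {"x": -1.8, "y": -18, "z": 0, "ax": 0, "ay": 0, "az": 1.5}, {"x": -2, "y": -20.5, "z": 0, "ax": 0, "ay": 0, "az": 1.5}, {"x": -2, "y": -22.5, "z": 0, "ax": 0, "ay": 0, "az": 1.5}, {"x": -2, "y": -23.3, "z": 0, "ax": 0, "ay": 0, "az": 1.5}, {"x": -2, "y": -23.3, "z": 0, "ax": 0, "ay": 0, "az": 1.5}])

```text
clock: 6.48
tcp_pos: [0.4955, -0.2074, 0.3834]
ee_rot: [-179.9, -0.1, 107.9]
contact_force: [-0.1, 0.7, -5.2]
opening: 0.0239
grip_force: 59.9
```

```bash
python3 - <<'E'
from h import *
print(state())
a={}
for n in['wrist','side','scene']:
    im=get_image(n);a[n]=im[:,:,::-1];cv2.imwrite(f'pics/{n}3.png',a[n]);np.savez(f'cal_{n}3.npz',*cal(n))
cv2.imwrite('pics/m4.png',cv2.resize(a['wrist'],(800,600)))
E
```

```text
{'clock': 6.4833, 'joints': array([-3.56035373e+01,  4.47511401e+00,  9.89711455e+01, -2.44928126e-02,
        7.66531043e+01, -5.34547504e+01]), 'joint_velocities': array([ 2.60681867, -1.15029685,  0.97683477,  1.56821514,  0.99996041,
        1.27752964]), 'tau': array([-1.14225537e+00, -3.81339812e+01, -3.54985857e+01, -1.00165077e-01,
        7.96502747e-03, -1.62549773e-01]), 'tcp_pos': array([ 0.49550868, -0.20739645,  0.38342661]), 'ee_rot': array([-1.79921694e+02, -6.56439069e-02,  1.07856843e+02]), 'contact_force': array([-0.07526011,  0.70271701, -5.2302346 ]), 'ft_torque': array([-0.10903487, -0.01225949, -0.00698865]), 'grip_force': 59.878758788108826, 'opening': 0.02385512972004923}
```

View pics/m4.png

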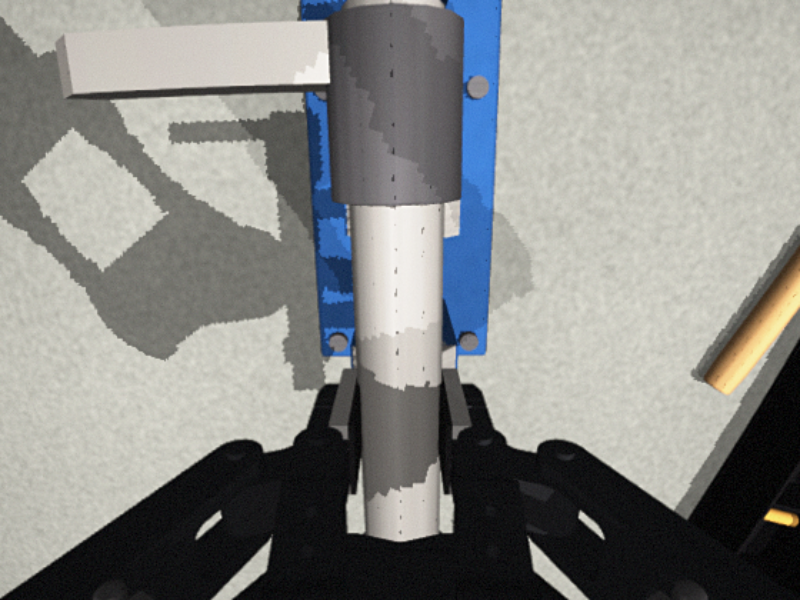

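Stand foot's near corners show at (323,355) and (486,354), with edges meeting the top at (300,0) and (501,0). I refine the stand pose and the in-hand position from these.

```bash
python3 - <<'E'
from h import *
c=[np.load('cal_wrist3.npz')[f'arr_{i}'] for i in range(4)];k=1/1.42857
W=np.array([[486,354],[323,355]])*k;T=np.array([[500.5,5],[300.5,5]])*k
s=cal('side')
px=np.array([[366,487],[176,568],[16,238],[188,175]],float);px=np.c_[265+px[:,0]/3.738,225+px[:,1]/3.75]
M=np.array([[.065,-.08,.016],[-.065,-.08,.016],[-.065,.175,.016],[.065,.175,.016]])
def w(p,M):return M@stand_T(p)[0].T+stand_T(p)[1]
def loc(p,X):return (X-stand_T(p)[1])@stand_T(p)[0]
X=atz(c,np.r_[W,T],.016)
print(X)
for q in([.4957,-.206,.3145],):print(np.round(loc(q,X)*1000,1))
def f(p):
    L=loc(p,X)*1000
    return np.r_[(proj(s,w(p,M))-px).ravel()*1.5*0.6, (L[0]-[65,-80,16])[:2],(L[1]-[-65,-80,16])[:2],L[2,0]-65,L[3,0]+65]
r=least_squares(f,[.4957,-.206,.3145]);print(r.x,np.degrees(r.x[2]),np.round(r.fun,1))
# in-hand shaft
st=state();A=.2733-.0 
zs=st['tcp_pos'][2]-.1613
e=atz(c,np.array([[396,206]])*k,zs+.018)[0]
ax=atz(c,np.array([[397,215],[400,380],[402,520]])*k,zs+.0)
print('collar edge',e,'axis',ax)
d=ax[0]-ax[2];d/=np.linalg.norm(d);print(np.degrees(np.arctan2(-d[0],d[1])),'mid',e-.062*d)
E
```

```text
[[ 0.58235079 -0.25709183  0.016     ]
 [ 0.46138895 -0.29704961  0.016     ]
 [ 0.50500516 -0.02717695  0.016     ]
 [ 0.38322388 -0.06649173  0.016     ]]
[[ 66.6 -75.4  16. ]
 [-60.8 -76.   16. ]
 [ 64.2 167.2  16. ]
 [-63.8 167.5  16. ]]
[ 0.49629942 -0.20212484  0.3233777 ] 18.52817736468167 [ 0.8 -1.4  0.1 -0.9 -1.2 -1.2 -0.2 -1.8 -0.9  0.5  1.7  1.1 -1.2  0.9]
collar edge [ 0.47446859 -0.14527826  0.24062447] axis [[ 0.47596778 -0.14950474  0.22262447]
 [ 0.49216826 -0.19695874  0.22262447]
 [ 0.50948765 -0.24828542  0.22262447]]
18.743940449930072 mid [ 0.49439162 -0.20399004  0.24062447]
```

The shaft is in line with the stand. I tip the tool 36° about the shaft axis to raise the arm partway, then lower.

Call:
carry_out(rows=[{"x": 1.7, "y": 0.6, "z": -0.1, "ax": -0.31, "ay": 0.95, "az": 0}, {"x": 3.3, "y": 1.2, "z": -0.35, "ax": -0.63, "ay": 1.9, "az": 0}, {"x": 4.9, "y": 1.7, "z": -0.8, "ax": -0.94, "ay": 2.85, "az": 0}, {"x": 6.4, "y": 2.2, "z": -1.4, "ax": -1.26, "ay": 3.8, "az": 0}, {"x": 7.8, "y": 2.7, "z": -2.2, "ax": -1.57, "ay": 4.74, "az": 0}, {"x": 9.15, "y": 3.1, "z": -3.1, "ax": -1.88, "ay": 5.69, "az": 0}, {"x": 9.15, "y": 3.1, "z": -5, "ax": -1.88, "ay": 5.69, "az": 0}, {"x": 9.15, "y": 3.1, "z": -7.5, "ax": -1.88, "ay": 5.69, "az": 0}, {"x": 9.15, "y": 3.1, "z": -10, "ax": -1.88, "ay": 5.69, "az": 0}, {"x": 9.15, "y": 3.1, "z": -11.5, "ax": -1.88, "ay": 5.69, "az": 0}, {"x": 9.15, "y": 3.1, "z": -12, "ax": -1.88, "ay": 5.69, "az": 0}, {"x": 9.15, "y": 3.1, "z": -12, "ax": -1.88, "ay": 5.69, "az": 0}])

```text
clock: 7.63
tcp_pos: [0.5872, -0.1741, 0.2634]
ee_rot: [-144.0, 0.1, 108.1]
contact_force: [-0.1, -0.5, -5.3]
opening: 0.024
grip_force: 60.4
```

```bash
python3 - <<'E'
from h import *
print(state()['tcp_pos'],state()['ee_rot'],np.round(state()['joints'],1))
a={}
for n in['wrist','side','scene']:
    im=get_image(n);a[n]=im[:,:,::-1];cv2.imwrite(f'pics/{n}4.png',a[n])
A=cv2.resize(a['side'][225:385,265:398],(500,600),interpolation=3);B=cv2.resize(a['scene'][130:240,150:290],(300,236));C=cv2.resize(a['wrist'],(300,225))
o=np.zeros((600,800,3),np.uint8);o[:,:500]=A;o[:236,500:]=B;o[236:461,500:]=C
cv2.imwrite('pics/m5.png',o)
E
```

```text
[ 0.58722057 -0.17409038  0.26337392] [-1.43957040e+02  5.64779734e-02  1.08105907e+02] [-23.   33.1  80.5 -22.9  94.8 -37.1]
```

View pics/m5.png

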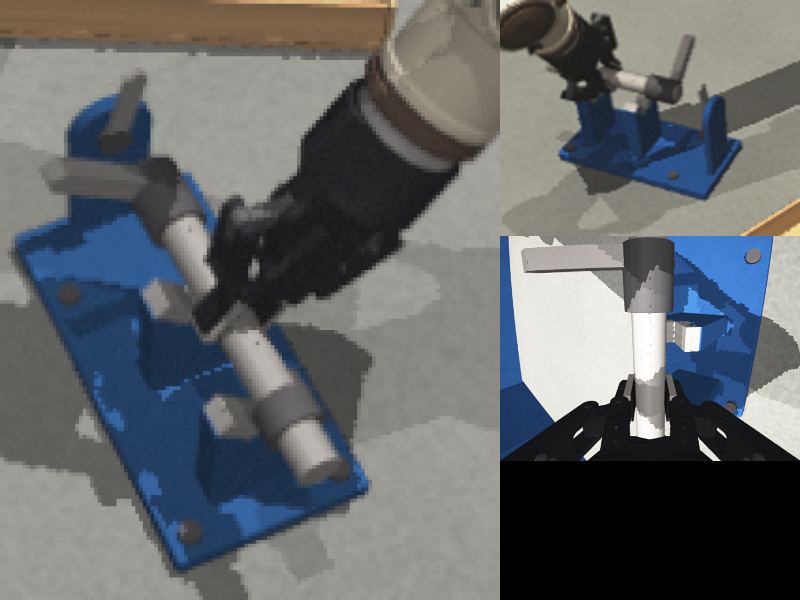

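The shaft is about 2 cm above the vees, collars outside them and the arm at the index end. Now lowering.

Call:
carry_out(rows=[{"x": 0, "y": 0, "z": -0.7, "ax": 0, "ay": 0, "az": 0}, {"x": 0, "y": 0, "z": -1.3, "ax": 0, "ay": 0, "az": 0}, {"x": 0, "y": 0, "z": -1.7, "ax": 0, "ay": 0, "az": 0}, {"x": 0, "y": 0, "z": -2, "ax": 0, "ay": 0, "az": 0}, {"x": 0, "y": 0, "z": -2.1, "ax": 0, "ay": 0, "az": 0}, {"x": 0, "y": 0, "z": -2.1, "ax": 0, "ay": 0, "az": 0}])

```text
clock: 8.28
tcp_pos: [0.5873, -0.175, 0.2432]
ee_rot: [-144.0, 0.1, 108.0]
contact_force: [-0.5, -0.7, -5.3]
opening: 0.024
grip_force: 60.4
```

Call:
carry_out(rows=[{"x": 0, "y": 0, "z": -0.1, "ax": 0, "ay": 0, "az": 0}, {"x": 0, "y": 0, "z": -0.2, "ax": 0, "ay": 0, "az": 0}, {"x": 0, "y": 0, "z": -0.25, "ax": 0, "ay": 0, "az": 0}, {"x": 0, "y": 0, "z": -0.25, "ax": 0, "ay": 0, "az": 0}])

```text
clock: 8.62
tcp_pos: [0.5875, -0.1752, 0.2417]
ee_rot: [-144.0, 0.2, 108.0]
contact_force: [-1.7, -0.6, -2.7]
opening: 0.0241
grip_force: 60.5
```

Call:
carry_out(rows=[{"x": -0.1, "y": 0, "z": 0, "ax": 0, "ay": 0, "az": 0}, {"x": -0.15, "y": -0.05, "z": -0.1, "ax": 0, "ay": 0, "az": 0}, {"x": -0.15, "y": -0.05, "z": -0.15, "ax": 0, "ay": 0, "az": 0}, {"x": -0.15, "y": -0.05, "z": -0.15, "ax": 0, "ay": 0, "az": 0}])

```text
clock: 8.95
tcp_pos: [0.5863, -0.1754, 0.2408]
ee_rot: [-144.1, 0.2, 108.0]
contact_force: [-0.1, 2.3, 3.3]
opening: 0.0239
grip_force: 61.3
```

Call:
carry_out(rows=[{"x": 0, "y": 0, "z": 0, "ax": 0, "ay": 0, "az": 0}, {"x": 0, "y": 0, "z": 0, "ax": 0, "ay": 0, "az": 0}, {"x": 0, "y": 0, "z": 0, "ax": 0, "ay": 0, "az": 0}, {"x": 0, "y": 0, "z": 0, "ax": 0, "ay": 0, "az": 0}, {"x": 0.6, "y": 0.2, "z": 0.8, "ax": 0, "ay": 0, "az": 0}, {"x": 1.6, "y": 0.5, "z": 2.3, "ax": 0, "ay": 0, "az": 0}, {"x": 3.2, "y": 1.1, "z": 4.7, "ax": 0, "ay": 0, "az": 0}, {"x": 4.9, "y": 1.6, "z": 7.1, "ax": 0, "ay": 0, "az": 0}, {"x": 6.5, "y": 2.1, "z": 9.5, "ax": 0, "ay": 0, "az": 0}, {"x": 7, "y": 2.3, "z": 11, "ax": 0, "ay": 0, "az": 0}, {"x": 7, "y": 2.3, "z": 11, "ax": 0, "ay": 0, "az": 0}], claw=0.6)

```text
clock: 9.87
tcp_pos: [0.6579, -0.1521, 0.355]
ee_rot: [-144.4, 0.5, 108.1]
contact_force: [-0.4, -0.5, 0.1]
opening: 0.0512
grip_force: 0.0
```

```bash
python3 - <<'E'
from h import *
print(state()['tcp_pos'],state()['ee_rot'],np.round(state()['joints'],1))
a={}
for n in['wrist','side','scene']:
    im=get_image(n);a[n]=im[:,:,::-1];cv2.imwrite(f'pics/{n}5.png',a[n]);np.savez(f'cal_{n}5.npz',*cal(n))
A=cv2.resize(a['side'][225:385,265:372],(400,600),interpolation=3);B=cv2.resize(a['scene'][130:235,150:290],(400,300),interpolation=3);C=cv2.resize(a['wrist'],(400,300))
o=np.zeros((600,800,3),np.uint8);o[:,:400]=A;o[:300,400:]=B;o[300:,400:]=C
cv2.imwrite('pics/m6.png',o)
E
```

```text
[ 0.65790394 -0.15205958  0.35498262] [-144.4264673     0.48219277  108.12038355] [-19.2  36.8  64.  -22.  107.3 -38.4]
```

View pics/m6.png

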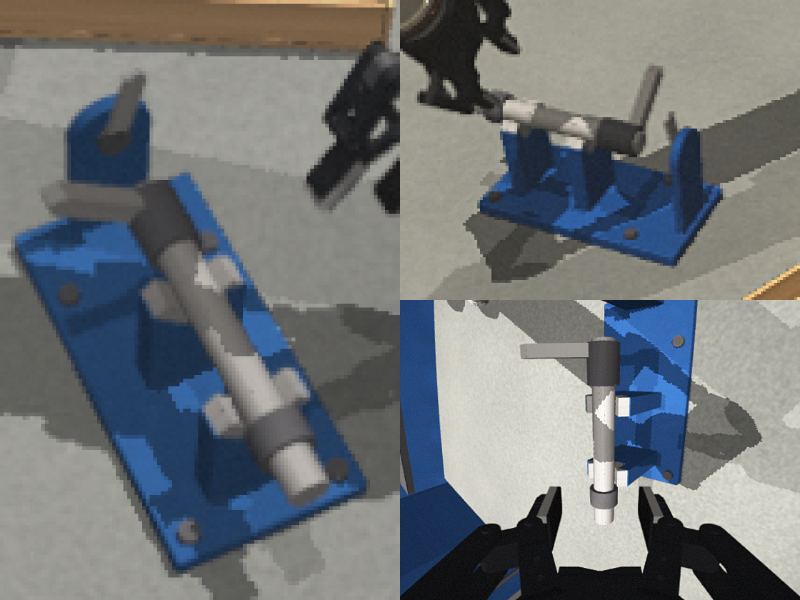

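The shaft rests in both vees, collars outside, arm at about (45,172) in the crop and leaning towards the robot. Now I measure arm and index angles.

```bash
cat >> h.py <<'E'
S=[.4963,-.2030,np.radians(18.3)]
Rs,ts=stand_T(S)
def onplane(c,px,y):
    e,d=ray(c,[px]);P0=Rs@[0,y,.11]+ts;n=Rs@[0,1,0];X=e+d[0]*((P0-e)@n/(d[0]@n));return Rs.T@(X-P0)
def ang(v):return np.degrees(np.arctan2(v[0],v[2])),np.hypot(v[0],v[2])*1000
def L(n,i):return [np.load(f'cal_{n}{i}.npz')[f'arr_{k}'] for k in range(4)]
E
python3 - <<'E'
from h import *
s=L('side',5);w=L('wrist',5);c=L('scene',5)
sp=lambda u,v:[265+u/3.738,225+v/3.75]
wp=lambda u,v:[(u-400)*1.4,(v-300)*1.4]
cp=lambda u,v:[150+(u-400)*.35,130+v*.35]
print('arm side',ang(onplane(s,sp(46,172),.098)),'wrist',ang(onplane(w,wp(521,350),.098)),'scene',ang(onplane(c,cp(656,68),.098)))
print('index tip side',ang(onplane(s,sp(135,74),.153)),'pivot',onplane(s,sp(113,142),.153),'scene tip',ang(onplane(c,cp(671,113),.153)))
# collar edges in wrist: long lower edge, short upper, lower
for px,y in(((603,385),.062),((603,487),-.062),((603,509),-.084)):
    X=atz(w,[wp(*px)],.122)[0];print((Rs.T@(X-ts))-[0,y,0])
a=cv2.imread('pics/side5.png')
cv2.imwrite('pics/idx.png',cv2.resize(a[235:285,265:315],(600,600),interpolation=cv2.INTER_CUBIC))
E
```

```text
arm side (np.float64(-40.819004793632374), np.float64(105.9904923667883)) wrist (np.float64(-40.89914353993338), np.float64(82.69756923395833)) scene (np.float64(-56.9654159858536), np.float64(86.86964361659301))
index tip side (np.float64(10.704912617512205), np.float64(65.1193937694082)) pivot [-2.00970074e-03  3.99754507e-17  2.08626340e-03] scene tip (np.float64(-0.1523545226289037), np.float64(49.58871287657907))
[0.00777125 0.00151308 0.122     ]
[0.00741987 0.00968028 0.122     ]
[0.00734469 0.00182707 0.122     ]
```

```bash
python3 - <<'E'
from h import *
V={n:L(n,5) for n in('side','wrist','scene')}
inv={'side':lambda p:((p-[265,225])*[3.738,3.75]),'wrist':lambda p:p/1.4+[400,300],'scene':lambda p:(p-[150,130])/.35+[400,0]}
def W(p):return Rs@np.array(p)+ts
pts={'end-':[0,-.11,.11],'end+':[0,.11,.11],'top-84':[0,-.084,.128],'tip-61':[-.088*np.sin(np.radians(61)),.098,.11+.088*np.cos(np.radians(61))],'tip-45':[-.0622,.098,.1722],'footA':[.065,-.08,.016],'footC':[-.065,.175,.016],'footD':[.065,.175,.016],'idxpiv':[0,.153,.11],'idxtip10.6':[.012,.153,.174]}
for n in V:
    print(n,{k:np.round(inv[n](proj(V[n],[W(p)])[0])).astype(int).tolist() for k,p in pts.items()})
E
```

```text
side {'end-': [312, 497], 'end+': [145, 195], 'top-84': [293, 443], 'tip-61': [35, 213], 'tip-45': [58, 186], 'footA': [369, 483], 'footC': [12, 233], 'footD': [188, 168], 'idxpiv': [116, 143], 'idxtip10.6': [135, 74]}
wrist {'end-': [604, 521], 'end+': [603, 338], 'top-84': [595, 511], 'tip-61': [523, 353], 'tip-45': [516, 351], 'footA': [678, 487], 'footC': [603, 301], 'footD': [697, 283], 'idxpiv': [603, 292], 'idxtip10.6': [568, 267]}
scene {'end-': [471, 100], 'end+': [639, 142], 'top-84': [487, 92], 'tip-61': [658, 70], 'tip-45': [650, 62], 'footA': [476, 202], 'footC': [722, 186], 'footD': [673, 258], 'idxpiv': [674, 150], 'idxtip10.6': [665, 108]}
```

View pics/idx.png

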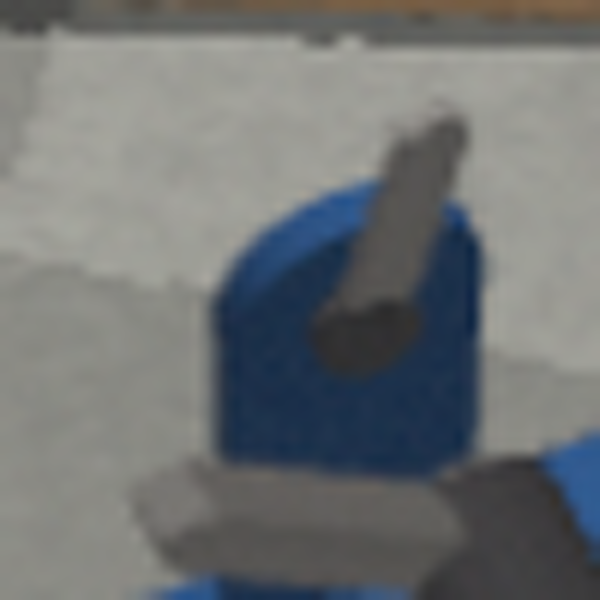

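Reprojection fits: arm at about -56°, index about +11°, with the shaft in place along y. Now planning the arm grip.

```bash
cat >> h.py <<'E'
def pose(psi,gx,gy,gz,back=0):
    "tool in stand frame: back direction leans psi deg from up toward +x, closing along stand y; grasp point local"
    p=np.radians(psi);b=np.array([np.sin(p),0,np.cos(p)])
    Rl=np.c_[np.cross([0,-1,0],-b),[0,-1,0],-b]
    return Rs@(np.array([gx,gy,gz])+b*(.155+back))+ts,Rs@Rl
def delta(T,st=None):
    st=st or state();R0=R.from_euler('xyz',st['ee_rot'],degrees=True).as_matrix()
    return np.round((T[0]-st['tcp_pos'])*100,2),np.round(np.degrees(R.from_matrix(T[1]@R0.T).as_rotvec())/6,2)
E
python3 - <<'E'
from h import *
f=np.radians(-56);g=(.062*np.sin(f),.099,.11+.062*np.cos(f))
for b in(.10,.0):
    T=pose(-26,*g,b);print(T[0],R.from_matrix(T[1]).as_euler('xyz',degrees=True),delta(T))
st=state();print(np.round(Rs@[0,1,0],3))
E
```

```text
[ 0.31028278 -0.16024573  0.37386244] [180.  -26.   18.3] (array([-34.54,  -0.78,   2.54]), array([  1.23,  -8.07, -15.51]))
[ 0.35190285 -0.1464812   0.28398304] [180.  -26.   18.3] (array([-30.37,   0.6 ,  -6.45]), array([  1.23,  -8.07, -15.51]))
[-0.314  0.949  0.   ]
```

Call:
carry_out(rows=[{"x": -1, "y": 0, "z": 2, "ax": 0.08, "ay": -0.5, "az": -0.97}, {"x": -2.5, "y": 0, "z": 4, "ax": 0.15, "ay": -1.01, "az": -1.94}, {"x": -4.5, "y": 0, "z": 5.5, "ax": 0.23, "ay": -1.51, "az": -2.91}, {"x": -7, "y": 0, "z": 6, "ax": 0.31, "ay": -2.02, "az": -3.88}, {"x": -9.5, "y": 0, "z": 6, "ax": 0.38, "ay": -2.52, "az": -4.85}, {"x": -12, "y": 0, "z": 6, "ax": 0.46, "ay": -3.03, "az": -5.82}, {"x": -14.5, "y": -0.2, "z": 6, "ax": 0.54, "ay": -3.53, "az": -6.79}, {"x": -17, "y": -0.3, "z": 6, "ax": 0.62, "ay": -4.04, "az": -7.76}, {"x": -19.5, "y": -0.4, "z": 6, "ax": 0.69, "ay": -4.54, "az": -8.72}, {"x": -22, "y": -0.5, "z": 6, "ax": 0.77, "ay": -5.04, "az": -9.69}, {"x": -24.5, "y": -0.6, "z": 6, "ax": 0.85, "ay": -5.55, "az": -10.66}, {"x": -27, "y": -0.7, "z": 6, "ax": 0.92, "ay": -6.05, "az": -11.63}], claw=0.5)

```text
clock: 11.02
tcp_pos: [0.3842, -0.1591, 0.4075]
ee_rot: [-175.4, -14.6, 39.7]
contact_force: [0.2, -0.4, 1.1]
opening: 0.0426
grip_force: 0.0
```

```bash
python3 - <<'E'
from h import *
f=np.radians(-56);g=(.062*np.sin(f),.099,.11+.062*np.cos(f))
for b in(.10,.0): print(delta(pose(-26,*g,b)))
print(np.round(state()['joints'],1),state()['tcp_pos'],state()['ee_rot'])
E
```

```text
(array([-7.39, -0.12, -3.36]), array([ 0.28, -2.02, -3.82]))
(array([ -3.23,   1.26, -12.35]), array([ 0.28, -2.02, -3.82]))
[-44.2 -16.7 116.2  15.1  83.9   3.4] [ 0.38418156 -0.15905673  0.40747041] [-175.3524474   -14.61629554   39.68319184]
```

Call:
carry_out(rows=[{"x": -1.5, "y": 0, "z": -0.5, "ax": 0.06, "ay": -0.4, "az": -0.76}, {"x": -3, "y": 0, "z": -1, "ax": 0.11, "ay": -0.8, "az": -1.53}, {"x": -4.5, "y": 0, "z": -2, "ax": 0.17, "ay": -1.21, "az": -2.29}, {"x": -6, "y": 0, "z": -3, "ax": 0.22, "ay": -1.61, "az": -3.06}, {"x": -6.6, "y": 0.2, "z": -4.2, "ax": 0.28, "ay": -2.02, "az": -3.82}, {"x": -6.6, "y": 0.2, "z": -5.2, "ax": 0.28, "ay": -2.02, "az": -3.82}, {"x": -6.6, "y": 0.2, "z": -5.2, "ax": 0.28, "ay": -2.02, "az": -3.82}, {"x": -6.6, "y": 0.2, "z": -5.2, "ax": 0.28, "ay": -2.02, "az": -3.82}], claw=0.5)

```text
clock: 11.68
tcp_pos: [0.3199, -0.1573, 0.3566]
ee_rot: [179.9, -25.8, 18.7]
contact_force: [0.2, 0.5, 0.4]
opening: 0.0427
grip_force: 0.0
```

```bash
python3 - <<'E'
from h import *
f=np.radians(-56);g=(.062*np.sin(f),.099,.11+.062*np.cos(f))
print(delta(pose(-26,*g,0)))
print(np.round(state()['joints'],1),state()['tcp_pos'],state()['ee_rot'])
a={}
for n in['wrist','scene','side']:
    im=get_image(n);a[n]=im[:,:,::-1];cv2.imwrite(f'pics/{n}6.png',a[n]);np.savez(f'cal_{n}6.npz',*cal(n))
w=L('wrist',6)
W=lambda p:Rs@np.array(p)+ts
for nm,p in(('tip',[.088*np.sin(f),.098,.11+.088*np.cos(f)]),('base',[0,.098,.11]),('idxtip',[.012,.153,.174]),('idxpiv',[0,.153,.11])):print(nm,proj(w,[W(p)])*1.0)
o=np.zeros((600,800,3),np.uint8);o[:,:]=cv2.resize(a['wrist'],(800,600));o[400:,500:]=cv2.resize(a['scene'][130:220,150:285],(300,200))
cv2.imwrite('pics/m8.png',o)
E
```

```text
(array([ 3.2 ,  1.08, -7.26]), array([ 0.02, -0.04, -0.06]))
[-55.6 -32.  133.4  25.9  72.9   9.2] [ 0.31987741 -0.1572803   0.35662331] [179.94979109 -25.75320146  18.68684443]
tip [[276.96075424 262.30863582]]
base [[277.96525641 167.75703791]]
idxtip [[187.48041825 120.57362157]]
idxpiv [[208.6663102  167.44061116]]
```

View pics/m8.png

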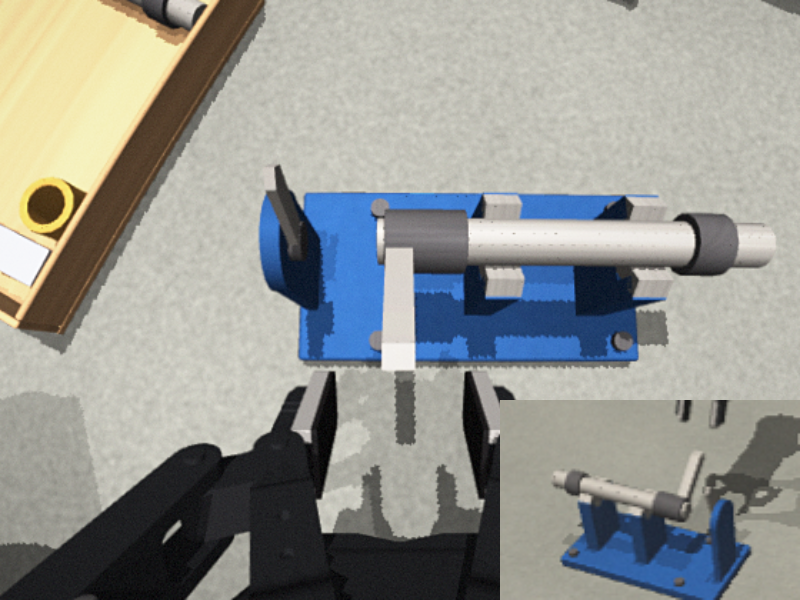

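The wrist view shows the arm's end face at (398,357)/1.43, between the pads' lines. The index tip is near (274,168)/1.43 and the shaft lies in both vees.

```bash
python3 - <<'E'
from h import *
w=L('wrist',6);k=1/1.42857
for p in((398,357),(398,343),(398,370)):print('arm',ang(onplane(w,[p[0]*k,p[1]*k],.098)))
for f in(-64,-60,-56,-52):
    r=np.radians(f);print(f,proj(w,[Rs@[.088*np.sin(r),.098,.11+.088*np.cos(r)]+ts])/k, 'top/bot corner', [ (proj(w,[Rs@[.08*np.sin(r)+s*.008*np.cos(r),.098,.11+.08*np.cos(r)-s*.008*np.sin(r)]+ts])/k).round() for s in(1,-1)])
print('collar+ edge y:',[ (Rs.T@(atz(w,[[u*k,v*k]],.11)[0]-ts)).round(4) for u,v in((380,241),(775,243),(398,241))])
for t in((266,168),(274,168),(281,168),(285,190)):print('idx',t,ang(onplane(w,[t[0]*k,t[1]*k],.153)))
for f in(-5,0,5,10,15,20,25):
    r=np.radians(f);print(f,(proj(w,[Rs@[.065*np.sin(r)+s*.007*np.cos(r),y,.11+.065*np.cos(r)-s*.007*np.sin(r)]+ts for y in(.153,.160) for s in(-1,1)])/k).round().tolist())
E
```

```text
arm (np.float64(-177.3818625148745), np.float64(1032.3593832436402))
arm (np.float64(-178.60911166203715), np.float64(807.7310638876526))
arm (np.float64(-176.3575541945043), np.float64(1343.7590852138012))
-64 [[395.6991096  387.99760403]] top/bot corner [array([[396., 364.]]), array([[396., 379.]])]
-60 [[395.67462452 381.9560974 ]] top/bot corner [array([[396., 357.]]), array([[396., 375.]])]
-56 [[395.65782469 374.72624788]] top/bot corner [array([[396., 349.]]), array([[396., 369.]])]
-52 [[395.64947289 366.28715406]] top/bot corner [array([[396., 339.]]), array([[396., 363.]])]
collar+ edge y: [array([-0.0008,  0.1075,  0.11  ]), array([ 0.001 , -0.1213,  0.11  ]), array([-0.0008,  0.0975,  0.11  ])]
idx (266, 168) (np.float64(10.679933677606858), np.float64(68.14333871828103))
idx (274, 168) (np.float64(17.9931813713841), np.float64(57.8024446390324))
idx (281, 168) (np.float64(28.05598682535208), np.float64(48.915059073162205))
idx (285, 190) (np.float64(24.999876979378378), np.float64(37.16442375649797))
-5 [[265.0, 228.0], [266.0, 195.0], [248.0, 228.0], [249.0, 195.0]]
0 [[265.0, 214.0], [267.0, 182.0], [248.0, 214.0], [250.0, 183.0]]
5 [[265.0, 201.0], [268.0, 171.0], [249.0, 201.0], [252.0, 171.0]]
10 [[266.0, 188.0], [269.0, 160.0], [250.0, 188.0], [253.0, 160.0]]
15 [[267.0, 176.0], [271.0, 150.0], [251.0, 176.0], [255.0, 150.0]]
20 [[269.0, 165.0], [273.0, 141.0], [252.0, 165.0], [258.0, 141.0]]
25 [[270.0, 154.0], [275.0, 134.0], [254.0, 154.0], [260.0, 134.0]]
```

Call:
carry_out(rows=[{"x": 0.8, "y": 0.25, "z": -1.8, "ax": 0, "ay": -0.04, "az": -0.06}, {"x": 1.6, "y": 0.5, "z": -3.6, "ax": 0, "ay": -0.04, "az": -0.06}, {"x": 2.4, "y": 0.75, "z": -5.4, "ax": 0, "ay": -0.04, "az": -0.06}, {"x": 3, "y": 1, "z": -6.7, "ax": 0, "ay": -0.04, "az": -0.06}, {"x": 3.2, "y": 1.05, "z": -7.2, "ax": 0, "ay": -0.04, "az": -0.06}, {"x": 3.2, "y": 1.05, "z": -7.2, "ax": 0, "ay": -0.04, "az": -0.06}], claw=0.5)

```text
clock: 12.33
tcp_pos: [0.3523, -0.1466, 0.2849]
ee_rot: [179.8, -26.0, 18.4]
contact_force: [0.3, 0.3, 0.5]
opening: 0.0432
grip_force: 0.0
```

Call:
carry_out(rows=[{"x": 0, "y": 0, "z": 0, "ax": 0, "ay": 0, "az": 0}, {"x": 0, "y": 0, "z": 0, "ax": 0, "ay": 0, "az": 0}, {"x": 0, "y": 0, "z": 0, "ax": 0, "ay": 0, "az": 0}, {"x": 0, "y": 0, "z": 0, "ax": 0, "ay": 0, "az": 0}, {"x": 0, "y": 0, "z": 0, "ax": 0, "ay": 0, "az": 0}], claw=0, force=30)

```text
clock: 12.75
tcp_pos: [0.352, -0.147, 0.2864]
ee_rot: [179.7, -26.1, 18.4]
contact_force: [-5.6, 3.8, 6.2]
opening: 0.0135
grip_force: 34.7
```

```bash
python3 - <<'E'
from h import *
st=state();l=Rs.T@(st['tcp_pos']-ts)-[0,0,.11];print(l,st['contact_force'],st['opening'],st['ee_rot'])
for k in range(1,12):
    t=np.radians(6*k);q=np.array([l[0]*np.cos(t)+l[2]*np.sin(t),l[1],-l[0]*np.sin(t)+l[2]*np.cos(t)])
    print(k,np.round(Rs@(q-l)*100,1),np.round(Rs@[0,k,0],2))
E
```

```text
[-0.11944883  0.0984385   0.1764029 ] [-5.59327867  3.77337279  6.16449402] 0.013501567956069648 [179.68333622 -26.10530483  18.38854885]
1 [1.8 0.6 1.2] [-0.31  0.95  0.  ]
2 [3.7 1.2 2.1] [-0.63  1.9   0.  ]
3 [5.7 1.9 2.8] [-0.94  2.85  0.  ]
4 [7.8 2.6 3.3] [-1.26  3.8   0.  ]
5 [9.9 3.3 3.6] [-1.57  4.75  0.  ]
6 [12.   4.   3.7] [-1.88  5.7   0.  ]
7 [14.1  4.7  3.5] [-2.2   6.65  0.  ]
8 [16.2  5.4  3. ] [-2.51  7.6   0.  ]
9 [18.2  6.   2.4] [-2.83  8.54  0.  ]
10 [20.2  6.7  1.5] [-3.14  9.49  0.  ]
11 [22.   7.3  0.4] [-3.45 10.44  0.  ]
```

Call:
carry_out(rows=[{"x": 0.9, "y": 0.3, "z": 0.6, "ax": -0.16, "ay": 0.47, "az": 0}, {"x": 1.8, "y": 0.6, "z": 1.2, "ax": -0.31, "ay": 0.95, "az": 0}, {"x": 2.8, "y": 0.9, "z": 1.7, "ax": -0.47, "ay": 1.42, "az": 0}, {"x": 3.7, "y": 1.2, "z": 2.1, "ax": -0.63, "ay": 1.9, "az": 0}, {"x": 4.7, "y": 1.55, "z": 2.5, "ax": -0.79, "ay": 2.37, "az": 0}, {"x": 5.7, "y": 1.9, "z": 2.8, "ax": -0.94, "ay": 2.85, "az": 0}, {"x": 6.7, "y": 2.25, "z": 3.1, "ax": -1.1, "ay": 3.32, "az": 0}, {"x": 7.8, "y": 2.6, "z": 3.3, "ax": -1.26, "ay": 3.8, "az": 0}, {"x": 8.8, "y": 2.95, "z": 3.5, "ax": -1.41, "ay": 4.27, "az": 0}, {"x": 9.9, "y": 3.3, "z": 3.6, "ax": -1.57, "ay": 4.75, "az": 0}, {"x": 10.9, "y": 3.65, "z": 3.65, "ax": -1.73, "ay": 5.22, "az": 0}, {"x": 12, "y": 4, "z": 3.7, "ax": -1.88, "ay": 5.7, "az": 0}])

```text
clock: 13.75
tcp_pos: [0.4723, -0.1071, 0.3227]
ee_rot: [179.7, 10.1, 18.3]
contact_force: [-1.5, -0.5, -2.5]
opening: 0.0137
grip_force: 33.5
```

Call:
carry_out(rows=[{"x": 1.05, "y": 0.35, "z": -0.08, "ax": -0.16, "ay": 0.47, "az": 0}, {"x": 2.1, "y": 0.7, "z": -0.2, "ax": -0.31, "ay": 0.95, "az": 0}, {"x": 3.15, "y": 1.05, "z": -0.42, "ax": -0.47, "ay": 1.42, "az": 0}, {"x": 4.2, "y": 1.4, "z": -0.7, "ax": -0.63, "ay": 1.9, "az": 0}, {"x": 5.2, "y": 1.7, "z": -1, "ax": -0.79, "ay": 2.37, "az": 0}, {"x": 6.2, "y": 2, "z": -1.3, "ax": -0.94, "ay": 2.85, "az": 0}, {"x": 7.2, "y": 2.35, "z": -1.73, "ax": -1.1, "ay": 3.32, "az": 0}, {"x": 8.2, "y": 2.7, "z": -2.2, "ax": -1.26, "ay": 3.8, "az": 0}, {"x": 9.1, "y": 3, "z": -2.73, "ax": -1.41, "ay": 4.27, "az": 0}, {"x": 10, "y": 3.3, "z": -3.3, "ax": -1.57, "ay": 4.75, "az": 0}, {"x": 10, "y": 3.3, "z": -3.3, "ax": -1.57, "ay": 4.75, "az": 0}])

```text
clock: 14.67
tcp_pos: [0.5729, -0.0741, 0.2894]
ee_rot: [179.7, 40.2, 18.3]
contact_force: [-2.8, -1.0, 5.5]
opening: 0.0134
grip_force: 34.0
```

```bash
python3 - <<'E'
from h import *
st=state();l=Rs.T@(st['tcp_pos']-ts)-[0,0,.11];print(l,np.hypot(l[0],l[2]),st['contact_force'],st['joints'])
R0=R.from_euler('xyz',st['ee_rot'],degrees=True).as_matrix();print('back dir world',-R0[:,2],'psi',ang(Rs.T@-R0[:,2])[0])
E
```

```text
[0.11322571 0.09835517 0.17942836] 0.2121664425045957 [-2.82002566 -0.99396091  5.51849277] [-14.62693997  28.61905603  84.3262877  -21.24850903 101.42179296
  59.21471858]
back dir world [0.61076815 0.20773528 0.76407351] psi 40.1743539747955
```

Call:
carry_out(rows=[{"x": 0, "y": 0, "z": 0, "ax": 0, "ay": 0, "az": 0}, {"x": 0, "y": 0, "z": 0, "ax": 0, "ay": 0, "az": 0}, {"x": 0, "y": 0, "z": 0, "ax": 0, "ay": 0, "az": 0}, {"x": 0, "y": 0, "z": 0, "ax": 0, "ay": 0, "az": 0}, {"x": 0.6, "y": 0.2, "z": 0.8, "ax": 0, "ay": 0, "az": 0}, {"x": 1.8, "y": 0.6, "z": 2.3, "ax": 0, "ay": 0, "az": 0}, {"x": 3.7, "y": 1.2, "z": 4.6, "ax": 0, "ay": 0, "az": 0}, {"x": 5.5, "y": 1.9, "z": 6.9, "ax": 0, "ay": 0, "az": 0}, {"x": 7, "y": 2.4, "z": 9, "ax": 0, "ay": 0, "az": 0}, {"x": 7.5, "y": 2.5, "z": 10, "ax": 0, "ay": 0, "az": 0}], claw=0.5)

```text
clock: 15.5
tcp_pos: [0.6487, -0.0482, 0.394]
ee_rot: [179.6, 39.6, 18.3]
contact_force: [0.9, -0.8, 0.5]
opening: 0.0425
grip_force: 0.0
```

```bash
cat >> h.py <<'E'
def viewpose(tilt=50,dist=.30,T=(0,.13,.15)):
    t=np.radians(tilt);p=np.array([0,np.sin(t),-np.cos(t)]);x=np.array([1.,0,0])
    look=-.309*x+.951*p;eye=np.array(T)-dist*look;tcp=eye-.077*x-.032*p
    return Rs@tcp+ts,Rs@np.c_[x,np.cross(p,x),p]
E
python3 - <<'E'
from h import *
for t in (40,50):
    T=viewpose(t);d=delta(T);print(T[0],d,np.linalg.norm(d[1])*6)
print(state()['tcp_pos'],state()['joints'])
get_image('side');cv2.imwrite('pics/side7.png',get_image('side')[:,:,::-1])
E
```

```text
[ 0.53442777 -0.26828651  0.3930659 ] (array([-11.43, -22.01,  -0.09]), array([ 8.12, -3.98, -2.33])) 56.029752810448834
[ 0.54670782 -0.30541797  0.35395651] (array([-10.2 , -25.73,  -4.  ]), array([ 9.59, -3.33, -2.9 ])) 63.34675998028628
[ 0.64871551 -0.04816657  0.39396406] [-11.10934246  33.4298055   65.11230239 -20.74158553 115.57423296
  57.20802551]
```

Call:
carry_out(rows=[{"x": -0.9, "y": -2.3, "z": 1, "ax": 0.87, "ay": -0.3, "az": -0.26}, {"x": -1.8, "y": -4.7, "z": 2, "ax": 1.74, "ay": -0.61, "az": -0.53}, {"x": -2.8, "y": -7, "z": 3, "ax": 2.62, "ay": -0.91, "az": -0.79}, {"x": -3.7, "y": -9.4, "z": 3, "ax": 3.49, "ay": -1.21, "az": -1.05}, {"x": -4.6, "y": -11.7, "z": 3, "ax": 4.36, "ay": -1.51, "az": -1.32}, {"x": -5.6, "y": -14, "z": 2.5, "ax": 5.23, "ay": -1.82, "az": -1.58}, {"x": -6.5, "y": -16.4, "z": 2, "ax": 6.1, "ay": -2.12, "az": -1.85}, {"x": -7.4, "y": -18.7, "z": 1, "ax": 6.97, "ay": -2.42, "az": -2.11}, {"x": -8.3, "y": -21, "z": 0, "ax": 7.85, "ay": -2.72, "az": -2.37}, {"x": -9.3, "y": -23.4, "z": -2, "ax": 8.72, "ay": -3.03, "az": -2.64}, {"x": -10.2, "y": -25.7, "z": -4, "ax": 9.59, "ay": -3.33, "az": -2.9}, {"x": -10.2, "y": -25.7, "z": -4, "ax": 9.59, "ay": -3.33, "az": -2.9}])

```text
clock: 16.6
tcp_pos: [0.5415, -0.3096, 0.3433]
ee_rot: [-129.3, 0.4, 18.1]
contact_force: [-0.5, -0.1, -1.3]
opening: 0.0426
grip_force: 0.0
```

Call:
carry_out(rows=[{"x": 0, "y": 0, "z": 0, "ax": 0, "ay": 0, "az": 0}, {"x": 0, "y": 0, "z": 0, "ax": 0, "ay": 0, "az": 0}, {"x": 0, "y": 0, "z": 0, "ax": 0, "ay": 0, "az": 0}])

```text
clock: 16.85
tcp_pos: [0.5456, -0.305, 0.3509]
ee_rot: [-129.9, 0.1, 18.7]
contact_force: [-0.0, 0.6, -0.4]
opening: 0.0422
grip_force: 0.0
```

```bash
python3 - <<'E'
from h import *
print(delta(viewpose(50)))
for n in('wrist','side','scene'):
    cv2.imwrite(f'pics/{n}8.png',get_image(n)[:,:,::-1]);np.savez(f'cal_{n}8.npz',*cal(n))
    for t in('pointer_grip','index_tip','index'):
        q=silhouettes(n,t);print(n,t,[(a['extent'],round(a['conf'],2)) for a in q])
        if q:np.save(f'v_{n}_{t}.npy',np.array([a['pixels'] for a in q]))
w=L('wrist',8)
for f in(10,):
    r=np.radians(f);P=[Rs@[rr*np.sin(r),y,.11+rr*np.cos(r)]+ts for rr,y in((0,.098),(.088,.098),(0,.153),(.065,.153))]
    print(proj(w,P).round(1).tolist())
E
```

```text
(array([ 0.11, -0.05,  0.3 ]), array([-0.  , -0.02, -0.06]))
wrist pointer_grip [([175.7, 149.2, 30.1, 101.0], 0.98), ([255.9, 189.1, 303.9, 129.1], 0.97)]
wrist index_tip [([237.2, 188.1, 65.3, 17.0], 0.83)]
wrist index [([239.9, 183.9, 60.6, 16.8], 0.83), ([252.7, 191.9, 307.3, 123.7], 0.67), ([240.2, 129.5, 319.8, 183.6], 0.45)]
side pointer_grip [([298.5, 275.8, 55.1, 85.1], 0.87), ([157.3, 168.3, 47.6, 32.1], 0.58)]
side index_tip [([292.4, 259.4, 6.6, 6.4], 0.56)]
side index [([287.2, 257.0, 9.3, 7.4], 0.38)]
scene pointer_grip [([170.7, 157.0, 64.8, 30.6], 0.68), ([388.6, 192.5, 36.2, 51.9], 0.59)]
scene index_tip [([237.5, 168.9, 7.4, 12.6], 0.39)]
scene index []
[[331.7, 209.2], [254.2, 212.7], [291.5, 196.4], [239.1, 196.7]]
```

```bash
python3 - <<'E'
from h import *
a=cv2.imread('pics/wrist8.png')
cv2.imwrite('pics/m9.png',cv2.resize(a[150:270,210:370],(800,600),interpolation=cv2.INTER_CUBIC))
E
```

```text
(no output)
```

View pics/m9.png

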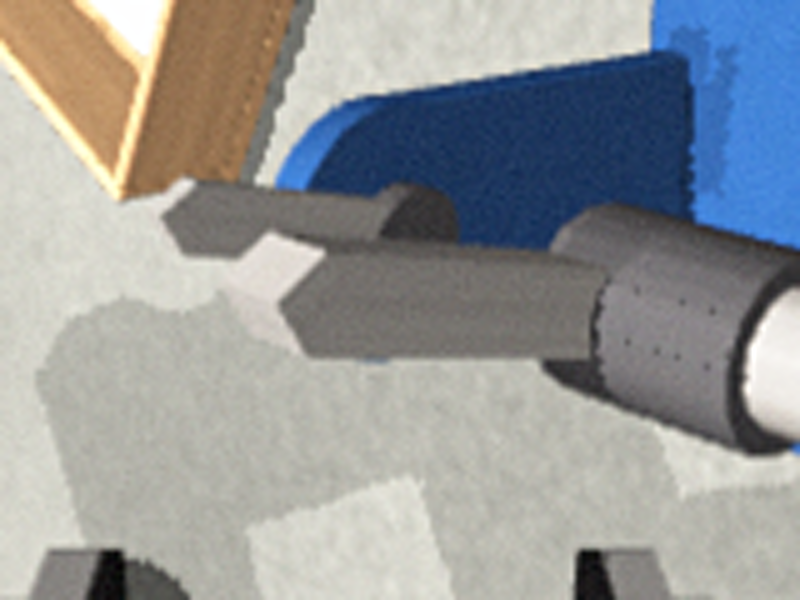

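The crop shows both bars end-on: the arm's front face has its point at (280,302) and edges (303,357)-(592,357) and (325,252)-(605,268). The index face has its point at (162,217) and edges (195,183)-(383,200) and (183,254)-(240,258).

```bash
cat > meas.py <<'E'
from h import *
w=L('wrist',8);q=lambda u,v:[210+(u+.0)/5-.4,150+v/5-.4]
def P(u,v,y):return onplane(w,q(u,v),y)
def ed(a,b,y):
    A,B=P(*a,y),P(*b,y);return A-B,A,B
for ya,yi in((.091,.153),(.090,.146),(.092,.155)):
    print('planes',ya,yi)
    for n,a,b in(('arm bot',(303,357),(592,357)),('arm top',(325,252),(605,268))):
        d,A,B=ed(a,b,ya);print(n,ang(d),A.round(4)*1000,B.round(4)*1000)
    print('arm tip',P(280,302,ya).round(4)*1000,ang(P(280,302,ya)))
    for n,a,b in(('idx top',(195,183),(383,200)),('idx bot',(183,254),(240,258))):
        d,A,B=ed(a,b,yi);print(n,ang(d),A.round(4)*1000,B.round(4)*1000)
    print('idx tip',P(162,217,yi).round(4)*1000,ang(P(162,217,yi)))
E
python3 meas.py
```

```text
planes 0.091 0.153
arm bot (np.float64(13.14633867881328), np.float64(66.67354710083197)) [ 8.5 -0.  77.2] [-6.7 -0.  12.3]
arm top (np.float64(13.165280099702255), np.float64(64.54407107975896)) [24.  0. 73.] [ 9.3  0.  10.1]
arm tip [18.   0.  81.4] (np.float64(12.487026500032828), np.float64(83.40585385642908))
idx top (np.float64(13.305470443135805), np.float64(47.15770962518717)) [19.3  0.  53.3] [8.5 0.  7.4]
idx bot (np.float64(14.041293662747963), np.float64(13.392055445935984)) [ 6.3  0.  56.4] [ 3.1 -0.  43.4]
idx tip [14.2 -0.  60.8] (np.float64(13.132779468656022), np.float64(62.381756697165834))
planes 0.09 0.146
arm bot (np.float64(13.146338678813255), np.float64(66.30555891760329)) [ 9. -0. 78.] [-6.1 -0.  13.4]
arm top (np.float64(13.165280099702315), np.float64(64.18783601371545)) [24.4  0.  73.8] [ 9.8  0.  11.3]
arm tip [18.4 -0.  82.2] (np.float64(12.650134491488114), np.float64(84.24388496600561))
idx top (np.float64(13.305470443135786), np.float64(45.80028456639054)) [21.5 -0.  58.1] [10.9 -0.  13.5]
idx bot (np.float64(14.041293662748187), np.float64(13.006567859800201)) [ 8.8 -0.  61.1] [ 5.7 -0.  48.5]
idx tip [16.5 -0.  65.3] (np.float64(14.131457074703002), np.float64(67.37967167753982))
planes 0.092 0.155
arm bot (np.float64(13.146338678813207), np.float64(67.04153528406059)) [ 8.  -0.  76.4] [-7.2 -0.  11.1]
arm top (np.float64(13.165280099702283), np.float64(64.9003061458025)) [23.7 -0.  72.1] [ 8.9 -0.   9. ]
arm tip [17.6 -0.  80.7] (np.float64(12.320608924718266), np.float64(82.56851239439695))
idx top (np.float64(13.30547044313581), np.float64(47.54554535627193)) [18.7 -0.  51.9] [ 7.8 -0.   5.7]
idx bot (np.float64(14.041293662748021), np.float64(13.502194756260527)) [ 5.6 -0.  55.1] [ 2.3 -0.  42. ]
idx tip [13.5  0.  59.4] (np.float64(12.817396457769377), np.float64(60.957628792343044))
```

Arm and index agree to about 0.3°, within what I can measure. One numeric check of the seating before handing in.

```bash
python3 - <<'E'
from h import *
s=L('side',8);g=cv2.imread('pics/side8.png')
m=np.load('v_side_pointer_grip.npy')[0]; 
for y in(-.1,-.05,0,.04):
    c=proj(s,[Rs@[0,y,.11]+ts])[0];up=proj(s,[Rs@[0,y+.001,.11]+ts])[0]-c;n=np.array([-up[1],up[0]])/np.linalg.norm(up)
    t=np.arange(-14,14,.25);v=[m[int(round((c+k*n)[1])),int(round((c+k*n)[0]))] for k in t]
    on=t[np.array(v)];print(y,c.round(1),'mask centre offset px',on.mean().round(2) if len(on) else None,'width',np.ptp(on) if len(on) else 0)
# 5 mm lift would shift by:
print(proj(s,[Rs@[0,0,.115]+ts])-proj(s,[Rs@[0,0,.11]+ts]))
st=state();print(st['contact_force'],st['clock'])
E
```

```text
-0.1 [346.2 353.6] mask centre offset px 0.38 width 11.25
-0.05 [335.3 334. ] mask centre offset px 0.88 width 12.25
0 [324.9 315.2] mask centre offset px -0.38 width 11.25
0.04 [316.9 300.8] mask centre offset px -0.25 width 10.5
[[ 0.12412111 -1.16157154]]
[ 0.05021773 -0.7473126   0.16158844] 17.45
```

Seated and level to within a pixel, so I'm handing it in.

```bash
python3 -c "
from workcell import *
print(finish_job())"
```

```text
the job is handed in; nothing more can be done
None
```

The armed shaft is resting in both vees with its arm at the index end, pointing about 13.1° against about 13.3° for the index. The plain shaft is still in the crate, and the job was handed in at about 17.5 s; no verdict came back.

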